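# Coil onto the casting vibrator, speed set by clicks

## Robot

A 6-joint arm with a two-finger parallel gripper is mounted at the origin on the work surface. World frame = base frame: x ahead of the robot, y to its left, z up, the work surface at z = 0. Lengths are in m, angles in rad, forces in N, time in s.
With the tool pointing down it reaches from about 0.25 to 0.85 m from the base axis. Payload 12.5 kg.
Tool frame: the origin (TCP) lies at the very end of the fingers, on their centre line; the grasp point (between the pads) lies 19 mm behind it; z points along the fingers, y is the direction in which the jaws open and shut (so a half turn about z gives the same grasp; the last joint's range is limited). The gripper opens to 93 mm and grips with 3 to 60 N. Pads are 15 mm wide; open, the fingers measure 128 mm over their backs; the gripper's body (75 mm by 188 mm) begins 65 mm behind the grasp point.
Start: joints at [1.26, 0.351, 1.652, -0, 1.139, -0.085], TCP at [0.123, 0.536, 0.219] pointing down, gripper open.
Joint ranges: [-2.75, 2.75], [-0.79, 2.1], [0.01, 2.65], [-1.57, 4.71], [0.07, 3.14], [-2.87, 2.87]. Speed limits (rad/s): [2.22, 2.22, 2.79, 3.14, 3.14, 3.14].

## Interface

Orientations are given as a rotation vector (axis times angle).
In Python, from workcell import env, effector, optics, boxes_of gives the robot as it stands. The module is installed in compiled form; this text tells all that it offers. Calls block until the motion is done:
- env.reach(position, orientation): joint-space move of the TCP to a pose.
- env.move_straight(position, rotation=None, v=0.15, guard=None): straight line of the TCP; rotation=None keeps the orientation; v is the mean speed in m/s. With guard (N) it stops when the force on the tool has changed by that much, and returns True; else False.
- env.set_joints(angles): joint-space move.
- effector.gripper_to(opening, squeeze=None): opening from 0.0 (shut) to 1.0 (fully open); squeeze is the grip in N (None keeps the last); returns when the fingers have stopped.
- env.wait(seconds).
- env.inverse_kinematics(position, orientation): joint angles nearest the present ones, or None.
- env.read_state(): the state.
- optics.read_camera(name): name is "side" or "top"; returns the picture (384x512x3 uint8, red, green, blue); there is no depth.
- optics.camera_info(name): a dict with "vfov" (degrees; the focal length in pixels is half the picture's height over the tangent of half this angle, whatever the lens; pixels are square), "cx", "cy" (the principal point, pixels), "R" (3x3) and "t" (3): a world point X has camera coordinates R X + t. Camera axes: x right, y down, z forward; pixel columns grow to the right and rows downward; lengths in m; the calibration is good to about 2 mm. A picture is of the moment at which its call begins. camera_info takes no time and is no camera call.
A pose or a line that the arm cannot do raises env.Unreachable and nothing moves.
- env.job_done(): hands the job in, once; it reports no verdict.
Trained networks look in the newest picture that a camera, given by its name, has taken for a name from the list of things; names that differ only in an ending like _2 or _b are one class to them, and where a whole thing is asked for, a point or a joint stands for the part that bears it (a point fixed in the world has none). Each returns a list of dicts, best first, with "confidence" (0 to 1); they miss things now and then, are a little off and sometimes report something else, mostly with a low value. They report only what shows in the picture. A call takes as long as a camera call. They do not tell look-alikes from the thing itself.
- boxes_of(camera, name): "box" ([left, top, width, height] in pixels, round what is visible of it).
The state is a dict: "time": time; "joints": joint angles; "joint_velocities": joint speeds; "joint_efforts": joint torques, N m; "eef_pos": TCP position; "eef_rot": TCP orientation; "force": force on the tool from outside, world axes, zero at the start; "torque": the same for the moment, N m; "width": opening from 0.0 (shut) to 1.0 (fully open).
Only numpy, scipy, OpenCV 4.12 (cv2) and the standard library are available. Lean on these libraries where they do the work, as an engineer would, in place of code of your own. Each camera call takes 0.05 s, during which the arm holds its last target.

## Task

Slide the copper-coloured coil up off its post, stand it upright on the vibrator's plate between the two metal cheeks with its longer side reaching from cheek to cheek, centred between the blue lines, lowering it gently and not dropping it. Then turn the black selector knob clockwise, click by click, to the green dot (fifth click up from the red off dot) without going past it. Leave the other two coils on their posts and do not disturb the other things around.

Things in the scene. Friction and masses are not known exactly. Their poses are not given: they have to be found in the camera images.
- coil_c (a point): Centre (half-way up) of the copper-coloured coil to move: a rigid flat-sided wound block with thin white end plates, 64 mm along its x, 50 mm along its y, 80 mm tall (z up), about 0.35 kg, with a 27 x 17 mm bore along z. Starts on one of the stand's posts (which one varies). On the stand only its x faces can be gripped, in the nest only its y faces: set it down on free bench to change grip.
- spare_a_c (a point): Centre (half-way up) of the spare coil with green winding, same size and shape, on another post of the stand; stays there.
- spare_b_c (a point): Centre of the grey spare coil, same size, on the remaining post; stays there.
- stand: Fixed winding stand, dark steel base 86 (x) by 196 (y) by 20 mm tall, on the left or right of the bench; three upright flat posts, 22 mm along x by 12 mm along y, tops 115 mm above the bench, at y = -60, 0, +60 mm. Coils rest on the base (20 mm up), their x along the stand's x, 10 mm apart (too narrow for a finger), and slide straight up off. Origin: centre of its underside.
- nest (a point): Centre of the nest on the vibrator's plate, 60 mm above the bench: the coil's underside centre belongs here, its x along the nest's x, either way round. Two aluminium cheeks across x, inner faces 76 mm apart, each 14 mm thick, 70 mm wide (y), 88 mm tall above the plate; open at both y ends. Blue lines at y = +-28.5 mm. The fixed grey vibrator's plate is 160 (x) by 130 (y) mm, centred here.
- console: Fixed speed console on the side opposite the stand, a blue box 125 (x) by 135 (y) by 56 mm tall with the knob in the middle of its top. Origin: centre of its underside. Round the knob, 43 mm from its axis, one mark per click, 30 degrees apart: a red dot (off) towards its -x, then clockwise from above four white ticks, a green dot (fifth click), two more white ticks.
- knob (a joint): Selector angle in rad, 0 at the red off dot, growing clockwise seen from above, limits 0 to 3.665. It clicks into a detent every 0.5236 rad (30 degrees) and springs to the nearest one when released, about 0.1 N m to pass a click. Starts in detent 1 or 2; the green dot is detent 5, 2.618 rad.
- knob_grip (a point): On the knob's axis at the height to grip, 31 mm above the console's top (87 mm above the bench). The knob is a black disc 64 mm across and 8 mm thick with an upright bar across it, 61 mm long, 14 mm thick, its top 40 mm above the console's top. This frame turns with the knob: the bar lies along its x, the end with the white pointer line at -x.
- cup: Clear plastic cup, 76 mm across the rim, 100 mm tall, loose, somewhere in the middle of the bench in front of the vibrator. Origin: centre of its underside, as for all the bystanders below unless said.
- jar: White jar with green lid, 62 mm across, 82 mm tall, loose.
- brush: Foam brush lying flat, 182 mm long along its x, a black foam block 75 x 60 x 24 mm centred at x = +60 mm and a wooden handle to x = -85 mm; loose. Origin on its underside.
- bottle: Green bottle, 68 mm across, 200 mm tall, loose, at the back.
- mould: White plaster mould half with impeller slots, 140 x 140 x 35 mm, loose, at the back.
- pot: Small white squeeze bottle with a red cap, 48 mm across, 125 mm tall, loose, at the back.
There are look-alikes about, which are no part of the job. Leave any purple or yellow look-alike of the part that bears coil_c alone. What is shaped like the part that bears nest but pink is not meant.

How it is judged:
On the way, in this order (a step that is already met when the one before it is completed fails the run):
1. the copper-coloured coil is slid up clear of its post (z of coil_c in the frame of stand above 0.15 m), for 0.1 s.
2. it stands in the nest, let go (z of coil_c in the frame of nest between 0.034 and 0.047 m and x of coil_c in the frame of nest between -0.012 and 0.012 m and y of coil_c in the frame of nest between -0.015 and 0.015 m and angle between coil_c's own z axis and vertical below 0.08 rad and angle between the x axis of coil_c and the x axis of nest, either way round below 0.3 rad and contact force between the fingers and coil below 0.1 N and linear speed of coil below 0.03 m/s), for 0.2 s.
3. the selector stands at the green dot (value of joint knob between 2.468 and 2.768 rad), for 0.2 s.
At the end, for the whole second after the job is handed in: The copper-coloured coil stands upright on the plate, let go, long side from cheek to cheek, within 12 mm of the nest centre across and 15 mm along the cheeks; the knob rests at the green dot (fifth click, within 0.13 rad); the spare coils are still on their posts (z of coil_c in the frame of nest between 0.034 and 0.047 m and x of coil_c in the frame of nest between -0.012 and 0.012 m and y of coil_c in the frame of nest between -0.015 and 0.015 m and angle between coil_c's own z axis and vertical below 0.08 rad and angle between the x axis of coil_c and the x axis of nest, either way round below 0.3 rad and value of joint knob between 2.488 and 2.748 rad and linear speed of coil below 0.02 m/s and distance of each of spare_a_c, spare_b_c from where it was at the start of the episode below 0.02 m); the robot touches nothing.
It fails at once if the green or the grey spare coil is lifted, knocked or shifted on its post (more than 20 mm) (distance of any of spare_a_c, spare_b_c from where it was at the start of the episode above 0.02 m).
It fails at once if a bystander (cup, jar, bottle, squeeze bottle, brush, mould) is shoved more than 25 mm or knocked over (distance of any of cup, jar, bottle, pot, brush, mould from where it was at the start of the episode above 0.025 m or angle between any of cup, jar, bottle, pot, brush, mould's own z axis and vertical above 0.5 rad).
It fails at once if the selector goes past the green dot (more than half a click beyond step five) (value of joint knob above 2.908 rad).
It fails at once if the coil is dropped into the nest (faster than 0.45 m/s there) instead of being lowered (horizontal distance between coil_c and nest below 0.03 m and linear speed of coil above 0.45 m/s and z of coil_c in the frame of nest below 0.12 m).
It also fails if it takes over 72 s, if anything falls off the work surface, if the arm or the gripper's body presses on something with over 40 N, if the wrist force passes 120 N, or if a joint passes its speed limit or range.

## Working session

There is one attempt and no reset: what is moved stays moved. The work goes in short steps, each a Python script; the robot and the scene stay as the last script left them, time stands still between calls to the robot, and variables do not carry over. Pictures are saved under pics/ and viewed, and the job is handed in when it is done.

```bash
mkdir -p pics; ls
python3 - <<'E'
from workcell import env, effector, optics, boxes_of
import cv2,numpy as np
np.set_printoptions(precision=4,suppress=True)
for c in("side","top"):
    im=optics.read_camera(c); cv2.imwrite(f"pics/{c}0.png",cv2.resize(im[:,:,::-1],(768,576),interpolation=cv2.INTER_CUBIC))
    i=optics.camera_info(c);print(c,i, 'pos',-np.array(i['R']).T@i['t'])
    for n in["coil_c","spare_a_c","stand","nest","console","knob","cup","jar","brush","bottle","mould","pot"]:
        try: print(n,[(np.round(b['box']).tolist(),round(b['confidence'],2)) for b in boxes_of(c,n)])
        except Exception as e: print(n,e)
s=env.read_state();print(s)
E
```

```text
pics
side {'vfov': 44.73184064140239, 'cx': 251.8005924284037, 'cy': 191.57726049622624, 'R': array([[ 0.8831, -0.469 , -0.0082],
       [-0.2947, -0.5411, -0.7876],
       [ 0.365 ,  0.698 , -0.6161]]), 't': array([-0.4688,  0.22  ,  1.1897])} pos [ 0.0446 -0.9313  0.9024]
coil_c [([266.0, 301.0, 39.0, 51.0], 0.93), ([282.0, 225.0, 29.0, 41.0], 0.73), ([228.0, 237.0, 29.0, 34.0], 0.7)]
spare_a_c [([314.0, 250.0, 38.0, 48.0], 0.98), ([174.0, 140.0, 53.0, 40.0], 0.61), ([178.0, 288.0, 79.0, 35.0], 0.16)]
stand [([277.0, 231.0, 78.0, 79.0], 0.68)]
nest [([83.0, 135.0, 52.0, 52.0], 0.85), ([248.0, 152.0, 60.0, 64.0], 0.7)]
console [([177.0, 138.0, 54.0, 43.0], 0.91)]
knob [([190.0, 139.0, 20.0, 18.0], 0.65)]
cup [([216.0, 191.0, 26.0, 45.0], 0.86)]
jar [([155.0, 168.0, 20.0, 31.0], 0.65), ([314.0, 250.0, 37.0, 46.0], 0.46)]
brush [([178.0, 288.0, 75.0, 31.0], 0.67)]
bottle [([264.0, 96.0, 21.0, 62.0], 0.68)]
mould [([338.0, 212.0, 74.0, 55.0], 0.86)]
pot [([313.0, 147.0, 15.0, 41.0], 0.96)]
top {'vfov': 45.84441039394737, 'cx': 258.16936318010465, 'cy': 186.21417751481263, 'R': array([[
[... 624 characters left out ...]
74.0, 229.0, 20.0, 23.0], 0.7)]
brush [([318.0, 232.0, 24.0, 58.0], 0.92)]
bottle [([163.0, 90.0, 28.0, 36.0], 0.9)]
mould [([314.0, 97.0, 49.0, 44.0], 0.67)]
pot [([238.0, 93.0, 18.0, 22.0], 0.7), ([137.0, 167.0, 50.0, 51.0], 0.35)]
{'time': 1.3, 'joints': array([ 1.2604,  0.3507,  1.6518,  0.    ,  1.1391, -0.0846]), 'joint_velocities': array([ 0.0002, -0.0017,  0.0023,  0.0012,  0.0001,  0.0014]), 'joint_efforts': array([  0.0001, -49.724 , -28.5488,   0.0699,   0.022 ,  -0.    ]), 'eef_pos': array([0.1231, 0.536 , 0.2187]), 'eef_rot': array([-0.354 , -3.1216, -0.    ]), 'force': array([-0.5806, -0.5793,  0.451 ]), 'torque': array([-0.0348, -0.0255,  0.0269]), 'width': 0.9984903813169984}
```

View pics/side0.png

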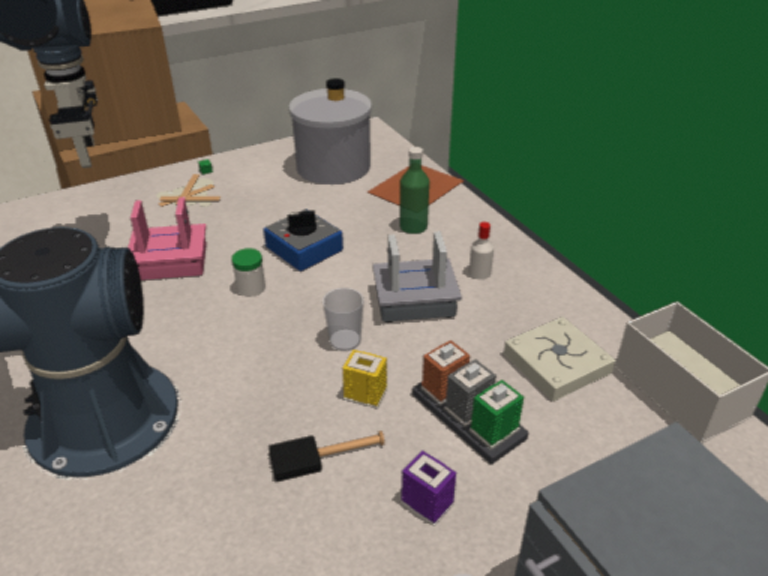

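View pics/top0.png

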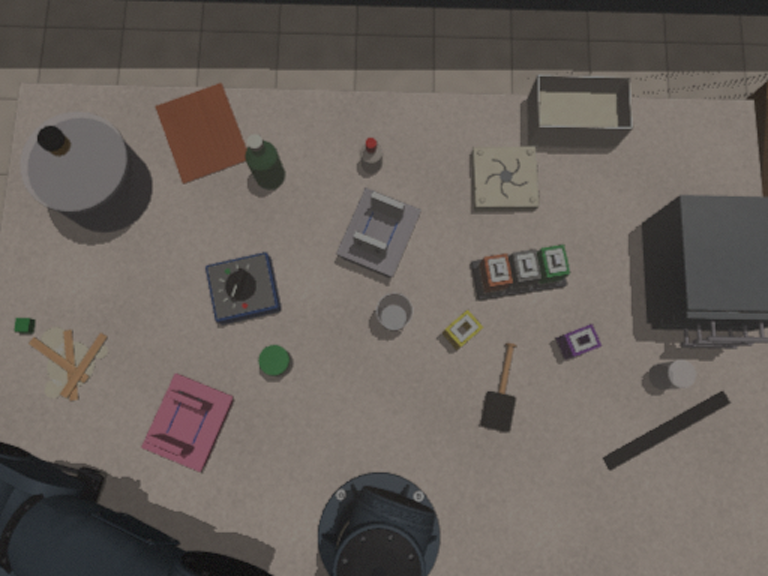

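Copper look-alikes, in 768-px pictures: copper coil at side (443,370), top (497,270), on the stand's +y-end post, matches the description. Yellow at side (365,377), purple at (428,486), and the grey and green spares on the stand are not it. The nest is the grey vibrator at side (415,283); the pink one at (165,240) is not. Next, close crops.

```bash
cat > crop.py <<'E'
import cv2,numpy as np
from workcell import optics
def crop(cam,x,y,w,h,f,name,im=None,pts=None):
    if im is None: im=optics.read_camera(cam)
    c=cv2.resize(im[y:y+h,x:x+w,::-1],None,fx=f,fy=f,interpolation=cv2.INTER_CUBIC)
    c=cv2.convertScaleAbs(c,alpha=1.5)
    for i in range(0,w,10):
        cv2.line(c,(int((i+.5)*f),0),(int((i+.5)*f),6),(0,255,255),1); cv2.putText(c,str(x+i),(i*f,16),0,.35,(0,255,255),1)
    for i in range(0,h,10):
        cv2.line(c,(0,int((i+.5)*f)),(6,int((i+.5)*f)),(0,255,255),1); cv2.putText(c,str(y+i),(8,int((i+.5)*f)+4),0,.35,(0,255,255),1)
    if pts is not None:
        for a,b in pts:
            A=(int((a[0]-x+.5)*f),int((a[1]-y+.5)*f));B=(int((b[0]-x+.5)*f),int((b[1]-y+.5)*f));cv2.line(c,A,B,(255,0,255),1,cv2.LINE_AA)
    cv2.imwrite("pics/"+name,c)
E
python3 - <<'E'
from crop import *
t=optics.read_camera("top");s=optics.read_camera("side")
np.save("t0.npy",t);np.save("s0.npy",s)
crop("top",310,155,75,55,10,"c1.png",t)
crop("top",220,120,65,66,9,"c2.png",t)
crop("top",130,160,65,60,10,"c3.png",t)
crop("side",270,220,90,90,6,"c4.png",s)
crop("side",170,130,150,90,5,"c5.png",s)
E
```

```text
(no output)
```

View pics/c1.png

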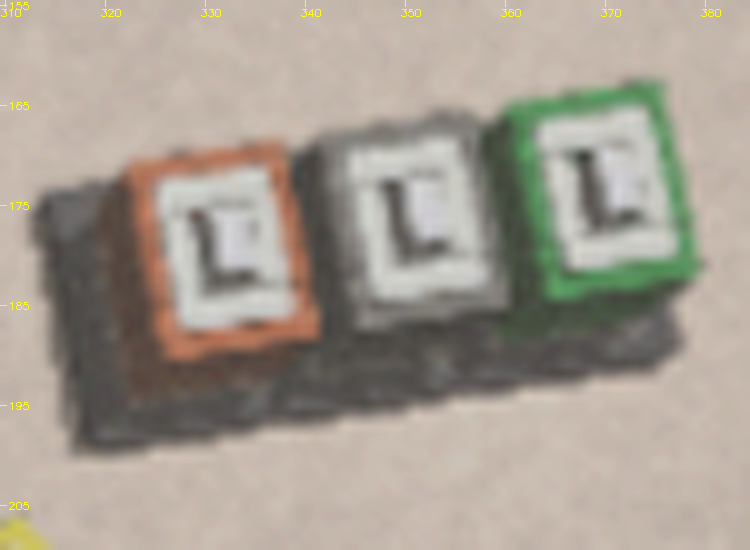

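View pics/c2.png

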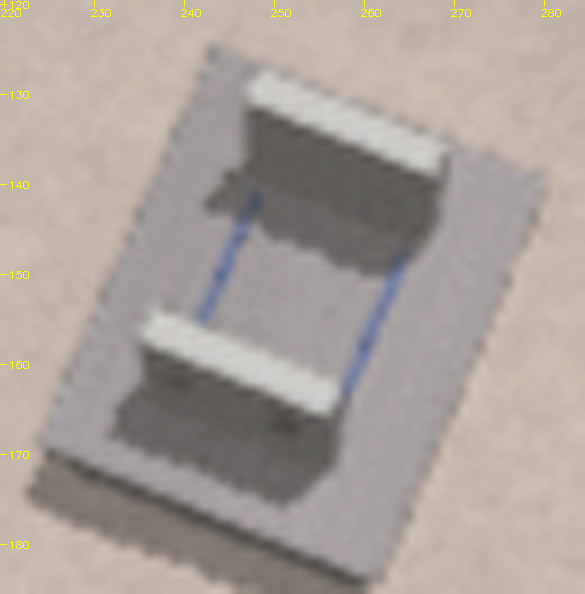

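View pics/c3.png

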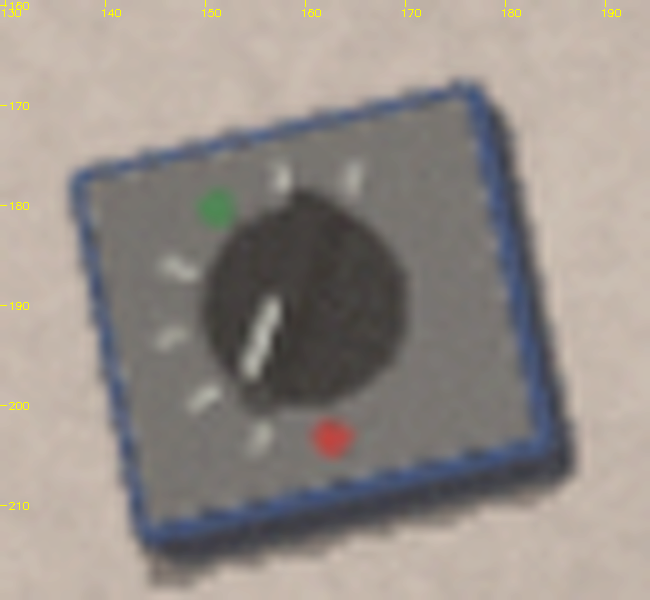

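View pics/c4.png

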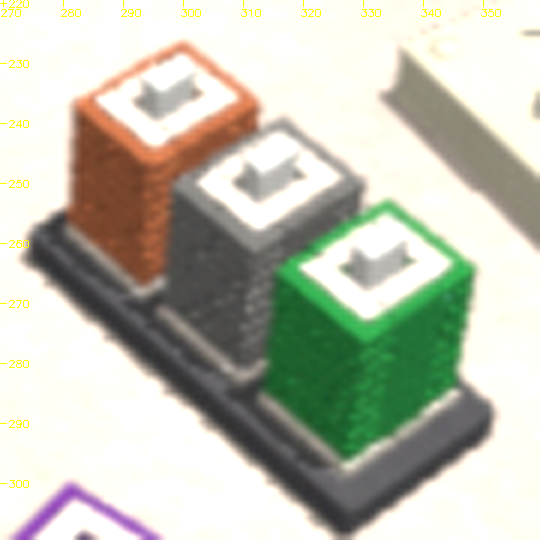

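View pics/c5.png

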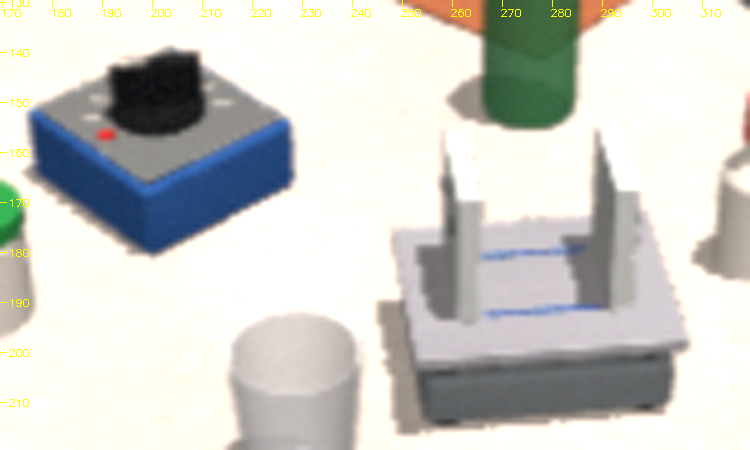

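```bash
cat > geo.py <<'E'
import numpy as np
from workcell import optics
def proj(cam,P,k=0.):
    i=optics.camera_info(cam);f=192/np.tan(np.radians(i['vfov'])/2)
    c=np.atleast_2d(P)@i['R'].T+i['t'];u=c[:,:2]/c[:,2:]
    u=u*(1+k*(u**2).sum(1,keepdims=True))
    return u*f+[i['cx'],i['cy']]
def world(p,L):
    L=np.atleast_2d(L);c,s=np.cos(p[2]),np.sin(p[2])
    return np.c_[p[0]+c*L[:,0]-s*L[:,1],p[1]+s*L[:,0]+c*L[:,1],L[:,2]]
E
cat > fit.py <<'E'
from geo import *
from scipy.optimize import least_squares
np.set_printoptions(precision=4,suppress=True,linewidth=150)
def rect(hx,hy,z,cx=0,cy=0): # TL,TR,BR,BL seen from top cam (up=+x,left=+y)
    return [[cx+hx,cy+hy,z],[cx+hx,cy-hy,z],[cx-hx,cy-hy,z],[cx-hx,cy+hy,z]]
O={}
O['coil']=([.5,-.2,0],[('top',rect(.032,.025,.1),[(322.5,171),(337.5,168.8),(341.5,187.5),(327,190.3)]),
 ('side',[[-.032,.025,.1],[.032,.025,.1],[.032,-.025,.1],[-.032,-.025,.1]],[(282,237),(300.3,226.5),(312.8,236.2),(294.5,245.8)])])
O['green']=([.5,-.3,0],[('top',rect(.032,.025,.1),[(360.5,165.3),(375.5,163),(379.2,181.7),(364.5,184.3)]),
 ('side',[[-.032,.025,.1],[.032,.025,.1],[.032,-.025,.1],[-.032,-.025,.1]],[(315.3,264.2),(334.2,253.3),(348.2,263.7),(329.8,274.5)])])
O['stand']=([.5,-.25,0],[('top',[[.043,.098,.02],[-.043,.098,.02],[-.043,-.098,.02]],[(313.5,174),(317,199.7),(377.5,189)])])
O['nest']=([.6,0,-.35],[('top',rect(.08,.065,.06),[(242.8,124.7),(280.1,139.3),(261.2,184.3),(224.2,169.7)]),
 ('side',[[-.08,.065,.06],[-.08,-.065,.06],[.08,-.065,.06]],[(248.5,175.9),(252.5,201.5),(307.1,197.9)])])
O['console']=([.5,.25,.2],[('top',rect(.0625,.0675,.056),[(137,177.3),(177.3,168),(184.5,204),(144,213.5)]),
 ('side',[[-.0625,.0675,.056],[-.0625,-.0675,.056],[.0625,-.0675,.056]],[(175.9,151.9),(199.5,166.5),(227.5,153.9)])])
def res(p,ob,k=(0,0)):
    return np.concatenate([(proj(c,world(p,L),k[c=='side'])-np.array(m)).ravel() for c,L,m in ob])
for n,(p0,ob) in O.items():
    r=least_squares(res,p0,args=(ob,));print(n,r.x,'rms',np.sqrt(np.mean(r.fun**2)));print(r.fun.reshape(-1,2).round(1).tolist())
ns=list(O)
def G(v): return np.concatenate([res(v[2+3*i:5+3*i],O[n][1],v[:2]) for i,n in enumerate(ns)])
r=least_squares(G,np.concatenate([[0,0]]+[O[n][0] for n in ns]),x_scale='jac');print('k',r.x[:2],np.sqrt(np.mean(r.fun**2)))
for i,n in enumerate(ns):print(n,r.x[2+3*i:5+3*i])
E
python3 fit.py
```

```text
coil [ 0.5356 -0.2346  0.1839] rms 0.774043526750867
[[-0.2, -0.3], [0.7, -0.7], [0.8, 0.8], [-0.7, 0.6], [-0.9, -0.8], [-0.3, -1.2], [1.0, -0.4], [0.3, 1.5]]
green [ 0.5563 -0.3513  0.1672] rms 0.893706397416909
[[-0.4, -0.5], [0.4, -0.5], [0.8, 0.9], [-0.4, 0.6], [-0.8, -0.7], [-0.2, -1.9], [1.2, -0.2], [0.0, 1.9]]
stand [ 0.5469 -0.2898  0.1913] rms 0.539546020018498
[[-0.7, -0.2], [1.0, -0.2], [-0.2, 0.4]]
nest [ 0.6213  0.0123 -0.3704] rms 0.5135079265672452
[[0.4, -0.1], [0.5, 0.1], [0.5, 0.3], [-0.5, -0.5], [-1.1, -0.7], [-0.0, 0.3], [0.5, -0.6]]
console [0.4993 0.2965 0.2554] rms 1.191391923505718
[[-1.0, -1.1], [0.7, -1.5], [1.6, 0.4], [-0.6, 0.9], [-2.0, -1.1], [-0.8, 1.3], [1.4, -1.1]]Traceback (most recent call last):
  File "fit.py", line 22, in <module>
    r=least_squares(G,np.concatenate([[0,0]]+[O[n][0] for n in ns]),x_scale='jac');print('k',r.x[:2],np.sqrt(np.mean(r.fun**2)))
    return func(*args, **kwargs)
    vector_fun = VectorFunction(
        fun_wrapped,
    ...<6 lines>...
        workers=workers
    )
    self._update_fun()
    ~~~~~~~~~~~~~~~~^^
    self.f = self.fun_wrapped(xp_copy(self.x))
             ~~~~~~~~~~~~~~~~^^^^^^^^^^^^^^^^^
    return np.atleast_1d(self.fun(x))
                         ~~~~~~~~^^^
    return self.f(x, *self.args, **self.kwargs)
           ~~~~~~^^^^^^^^^^^^^^^^^^^^^^^^^^^^^^
  File "fit.py", line 21, in G
    def G(v): return np.concatenate([res(v[2+3*i:5+3*i],O[n][1],v[:2]) for i,n in enumerate(ns)])
                                     ~~~^^^^^^^^^^^^^^^^^^^^^^^^^^^^^^
  File "fit.py", line 17, in res
    return np.concatenate([(proj(c,world(p,L),k[c=='side'])-np.array(m)).ravel() for c,L,m in ob])
                            ~~~~^^^^^^^^^^^^^^^^^^^^^^^^^^^
  File "geo.py", line 6, in proj
    u=u*(1+k*(u**2).sum(1,keepdims=True))
           ~^~~~~~~~~~~~~~~~~~~~~~~~~~~~
ValueError: operands could not be broadcast together with shapes (0,2) (4,1)
```

```bash
sed -i "s/k\[c=='side'\]/k[int(c=='side')]/" fit.py; python3 fit.py | tail -6
```

```text
k [-0.304 -0.536] 0.6985010417030307
coil [ 0.5358 -0.2367  0.1827]
green [ 0.5575 -0.3595  0.1631]
stand [ 0.5468 -0.2931  0.1907]
nest [ 0.6218  0.0123 -0.3697]
console [0.4988 0.3014 0.2569]
```

Run:
```python
import numpy as np,cv2
t=np.load("t0.npy");g=cv2.cvtColor(t,cv2.COLOR_RGB2GRAY).astype(float)
g=cv2.GaussianBlur(g,(3,3),0)
for x in range(20,500,30):
    d=np.diff(g[45:75,x]);i=np.argmax(np.abs(d));print(x,i+45.5,round(d[i],1), [int(v) for v in t[45+i+3,x]])
s=np.load("s0.npy");cv2.imwrite("pics/top_a.png",cv2.convertScaleAbs(cv2.resize(t[30:90,:,::-1],None,fx=1.56,fy=6),alpha=1.6))
```

```text
20 45.5 17.8 [123, 115, 106]
50 45.5 16.8 [118, 111, 102]
80 45.5 16.4 [118, 111, 101]
110 67.5 -18.1 [102, 66, 49]
140 45.5 16.1 [115, 107, 98]
170 45.5 16.8 [118, 111, 102]
200 46.5 17.4 [122, 114, 106]
230 46.5 18.4 [123, 116, 107]
260 46.5 16.2 [118, 110, 101]
290 46.5 17.4 [122, 114, 105]
320 46.5 17.7 [122, 114, 104]
350 46.5 16.6 [117, 109, 101]
380 61.5 26.6 [134, 127, 113]
410 51.5 -27.6 [63, 59, 56]
440 46.5 14.2 [108, 101, 93]
470 47.5 15.6 [114, 106, 98]
```

View pics/top_a.png

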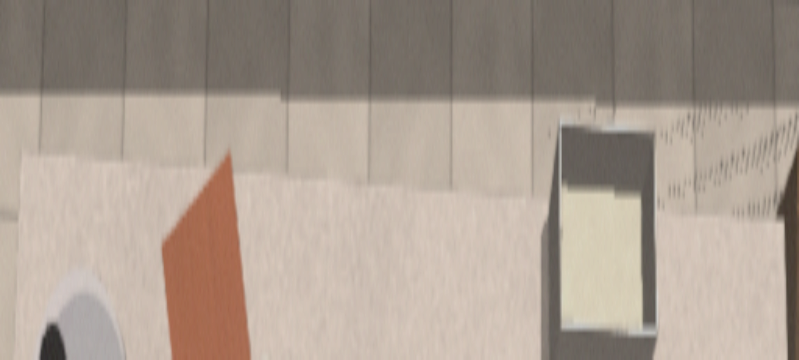

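```bash
cat > ov.py <<'E'
from geo import *; from crop import crop
def box(p,hx,hy,z0,z1,cx=0,cy=0):
    L=[[cx+a*hx,cy+b*hy,z] for z in(z0,z1) for a,b in((1,1),(1,-1),(-1,-1),(-1,1))]
    W=world(p,L);return [(W[4*k+i],W[4*k+(i+1)%4]) for k in(0,1) for i in range(4)]+[(W[i],W[i+4]) for i in range(4)]
def nestw(p):
    S=box(p,.08,.065,.06,.06)
    for s in(1,-1): S+=box(p,.007,.035,.06,.148,cx=s*.045)
    for s in(1,-1): S.append(tuple(world(p,[[-.038,s*.0285,.06],[.038,s*.0285,.06]])))
    return S
def conw(p,k=None):
    S=box(p,.0625,.0675,0,.056)
    for i in range(8):
        a=np.pi-i*np.pi/6
        S.append(tuple(world(p,[[.037*np.cos(a),.037*np.sin(a),.056],[.046*np.cos(a),.046*np.sin(a),.056]])))
    if k is not None:
        q=[p[0],p[1],p[2]-k];S+=box(q,.0305,.007,.064,.096)
    return S
def pp(cam,S): return [(proj(cam,a)[0],proj(cam,b)[0]) for a,b in S]
E
python3 - <<'E'
from ov import *
t=np.load("t0.npy");s=np.load("s0.npy")
coil=[.5356,-.2346,.178];gr=[.5563,-.3513,.178];st=[.5465,-.2915,.178];nest=[.6213,.0123,-.37];con=[.4993,.2965,.2554]
S=box(coil,.032,.025,.02,.1)+box(gr,.032,.025,.02,.1)+box(st,.043,.098,0,.02)
crop("top",310,155,75,55,10,"o1.png",t,pp("top",S));crop("side",270,220,90,90,6,"o2.png",s,pp("side",S))
crop("top",220,120,65,66,9,"o3.png",t,pp("top",nestw(nest)));
C=conw(con,.5236)
crop("top",130,160,65,60,10,"o4.png",t,pp("top",C));crop("side",170,130,150,90,5,"o5.png",s,pp("side",C+nestw(nest)))
import cv2
a=[cv2.imread(f"pics/o{i}.png") for i in(1,2,3,4)]
E
```

```text
(no output)
```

View pics/o1.png

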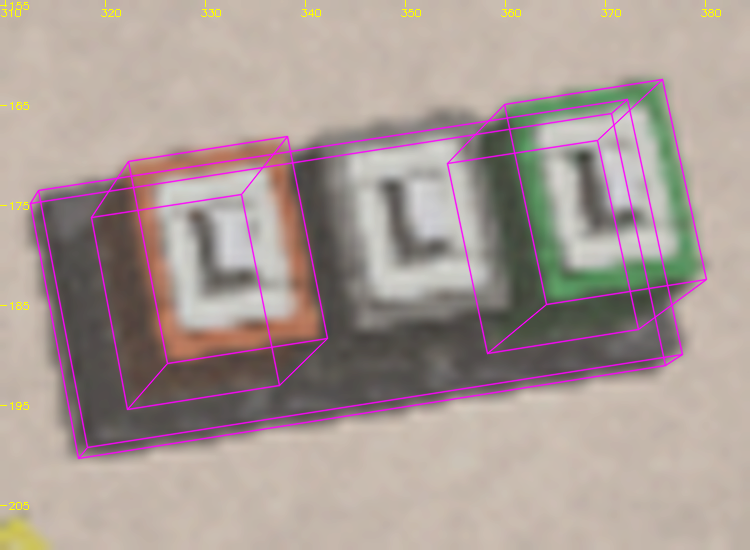

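View pics/o2.png

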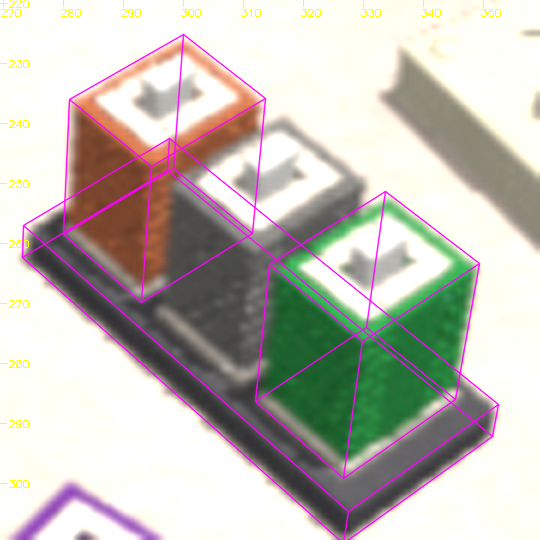

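View pics/o3.png

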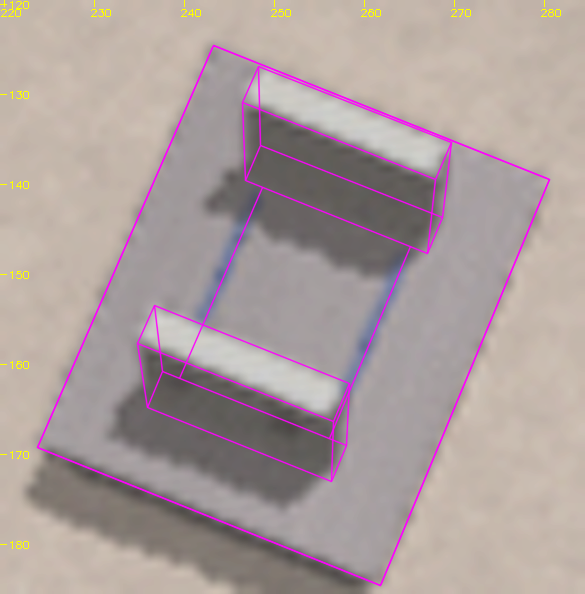

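View pics/o4.png

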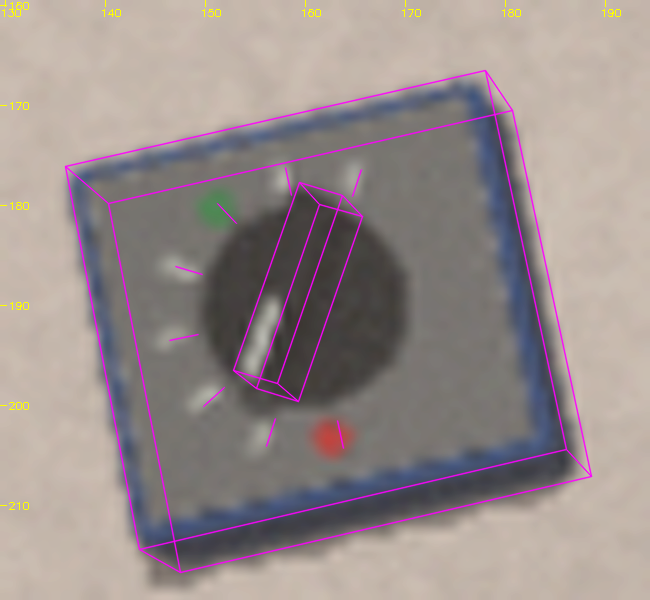

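View pics/o5.png

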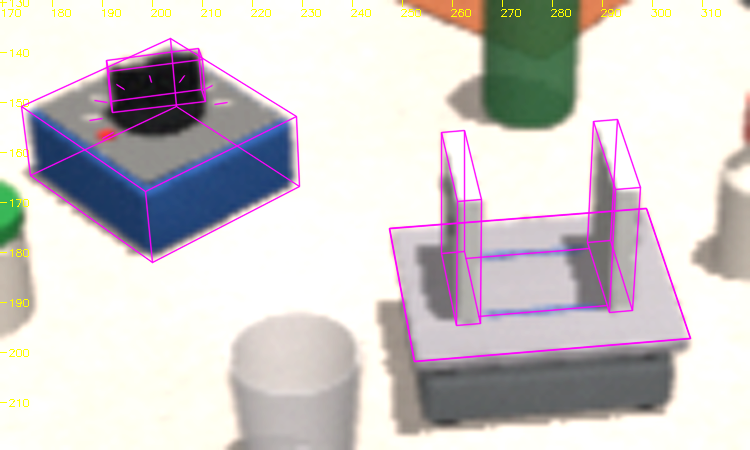

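Run:
```python
from geo import *
from scipy.optimize import least_squares
np.set_printoptions(precision=4,suppress=True)
i=optics.camera_info("top");f=192/np.tan(np.radians(i['vfov'])/2)
def bp(u,v,z):
    d=i['R'].T@np.array([(u-i['cx'])/f,(v-i['cy'])/f,1]);o=-i['R'].T@i['t'];return o+d*(z-o[2])/d[2]
for n,x,y,z in[("cup rim",392,307,.1),("cup base",393,319,0),("jar",275,360,.082),("yellow",463,328,.08),("brush head",498,412,.024),("brush end",512,345,.01),("purple",580,340,.08),("pink far corner",232,405,.06),("pink tall",195,400,.148),("botl",263,145,.2),("pot",371,143,.125)]:
    print(n,bp(x/1.5,y/1.5,z))
M=np.array([(332,438),(260,437),(203,398),(172,337),(180,268),(217,208),(282,180),(352,178)])/10+[129.5,159.5]
W=np.array([bp(u,v,.056) for u,v in M])
def r(p):
    a=np.pi-np.arange(8)*np.pi/6;return (world(p,np.c_[.043*np.cos(a),.043*np.sin(a),0*a+.056])-W)[:,:2].ravel()
q=least_squares(r,[.5,.3,.25]);print(q.x,q.fun.reshape(-1,2)*1e3)
# pointer line at z=.096
P=[bp(275/10+129.5,300/10+159.5,.096),bp(250/10+129.5,372/10+159.5,.096)];print(P)
d=P[1]-P[0];print('knob',(q.x[2]-np.arctan2(-d[1],-d[0])))
```

```text
cup rim [ 0.453  -0.0185  0.1   ]
cup base [ 0.4426 -0.0227  0.    ]
jar [0.3433 0.2145 0.082 ]
yellow [ 0.4158 -0.1642  0.08  ]
brush head [ 0.2494 -0.2431  0.024 ]
brush end [ 0.3904 -0.2773  0.01  ]
purple [ 0.396  -0.4026  0.08  ]
pink far corner [0.253  0.2998 0.06  ]
pink tall [0.2601 0.3514 0.148 ]
botl [0.7527 0.2411 0.2   ]
pot [0.793  0.0315 0.125 ]
[0.4993 0.2988 0.2452] [[-0.3701 -0.1954]
 [ 0.1423 -0.3523]
 [-0.3622  0.2132]
 [-0.0486  0.0841]
 [ 0.1498  0.7584]
 [-0.2495 -0.3437]
 [ 1.1095  0.0551]
 [-0.3713 -0.2194]]
[array([0.4939, 0.3002, 0.096 ]), array([0.4714, 0.3064, 0.096 ])]
knob 0.5149311484010538
```

```bash
cat > rob.py <<'E'
import numpy as np
from scipy.spatial.transform import Rotation as Rn
from workcell import env,effector,optics,boxes_of
from geo import *; from ov import *; from crop import crop
np.set_printoptions(precision=4,suppress=True)
def ori(th): # tool down, jaw (tool y) along world direction th
    y=np.array([np.cos(th),np.sin(th),0]);z=np.array([0,0,-1.]);return Rn.from_matrix(np.c_[np.cross(y,z),y,z]).as_rotvec()
def st(): 
    s=env.read_state();print('t',round(s['time'],2),'p',s['eef_pos'],'F',s['force'].round(1),'w',round(s['width'],3));return s
coil=[.5356,-.2346,.178];nest=[.6213,.0123,-.37];con=[.4993,.2985,.25];SD=[.34,.07]
E
python3 - <<'E'
from rob import *
print(Rn.from_rotvec(env.read_state()['eef_rot']).as_matrix()[:,1])
def s(n,p,th):
    for k in(0,np.pi,-np.pi):
        q=env.inverse_kinematics(np.array(p),ori(th+k));print(n,round(th+k,2),q)
s('coil',[*coil[:2],.051],.178)
s('coilup',[*coil[:2],.25],.178)
for a in(0,.4,.8,1.2,-.4,-.8,-1.2,): s('sd',[*SD,.031],a)
s('nest',[*nest[:2],.091],nest[2]+np.pi/2);s('nestup',[*nest[:2],.25],nest[2]+np.pi/2)
for d in(1,2,3,4,5): s('knob%d'%d,[*con[:2],.068],con[2]-d*np.pi/6+np.pi/2)
E
```

```text
[0.2239 0.9746 0.    ]
coil 0.18 [-0.4924  0.6278  1.6806 -0.      0.8333 -0.6704]
coil 3.32 [-0.4924  0.6278  1.6806 -0.      0.8333  2.4711]
coil -2.96 [-0.4924  0.6278  1.6806 -0.      0.8333  2.4711]
coilup 0.18 [-0.4924  0.3849  1.5219 -0.      1.2348 -0.6704]
coilup 3.32 [-0.4924  0.3849  1.5219 -0.      1.2348  2.4711]
coilup -2.96 [-0.4924  0.3849  1.5219 -0.      1.2348  2.4711]
sd 0 [ 0.0687  0.3647  2.2867 -0.      0.4902  0.0687]
sd 3.14 None
sd -3.14 None
sd 0.4 [ 0.0687  0.3647  2.2867  0.      0.4902 -0.3313]
sd 3.54 [ 0.0687  0.3647  2.2867 -0.      0.4902  2.8103]
sd -2.74 [0.0687 0.3647 2.2867 0.     0.4902 2.8103]
sd 0.8 [ 0.0687  0.3647  2.2867 -0.      0.4902 -0.7313]
sd 3.94 [ 0.0687  0.3647  2.2867 -0.      0.4902  2.4103]
sd -2.34 [ 0.0687  0.3647  2.2867 -0.      0.4902  2.4103]
sd 1.2 [ 0.0687  0.3647  2.2867 -0.      0.4902 -1.1313]
sd 4.34 [ 0.0687  0.3647  2.2867 -0.      0.4902  2.0103]
sd -1.94 [ 0.0687  0.3647  2.2867 -0.      0.4902  2.0103]
sd -0.4 [0.0687 0.3647 2.2867 0.     0.4902 0.4687]
sd 2.74 [ 0.0687  0.3647  2.2867  0.      0.4902 -2.6729]
s
[... 885 characters left out ...]
32]
knob1 -1.84 [ 0.4588  0.5975  1.6825 -0.      0.8615  2.3032]
knob2 0.77 [ 0.4588  0.5975  1.6825 -0.      0.8615 -0.3148]
knob2 3.92 [ 0.4588  0.5975  1.6825 -0.      0.8615  2.8268]
knob2 -2.37 [ 0.4588  0.5975  1.6825 -0.      0.8615  2.8268]
knob3 0.25 [0.4588 0.5975 1.6825 0.     0.8615 0.2088]
knob3 3.39 None
knob3 -2.89 None
knob4 -0.27 [ 0.4588  0.5975  1.6825 -0.      0.8615  0.7324]
knob4 2.87 [ 0.4588  0.5975  1.6825 -0.      0.8615 -2.4092]
knob4 -3.42 [ 0.4588  0.5975  1.6825 -0.      0.8615 -2.4092]
knob5 -0.8 [0.4588 0.5975 1.6825 0.     0.8615 1.256 ]
knob5 2.34 [ 0.4588  0.5975  1.6825 -0.      0.8615 -1.8856]
knob5 -3.94 [ 0.4588  0.5975  1.6825 -0.      0.8615 -1.8856]
```

Run:
```python
from rob import *
effector.gripper_to(1.0)
o=ori(coil[2])
env.reach([*coil[:2],.26],o);st()
env.move_straight([*coil[:2],.135],v=.2);st()
im=optics.read_camera("top");crop("top",300,130,100,75,8,"a1.png",im)
im=optics.read_camera("side");crop("side",250,150,110,130,4,"a2.png",im)
```

```text
t 4.68 p [ 0.5358 -0.234   0.26  ] F [ 0.2 -0.7  0.4] w 1.003
t 5.46 p [ 0.5362 -0.2348  0.1361] F [ 0.4 -0.3 -0.3] w 1.0
```

View pics/a1.png

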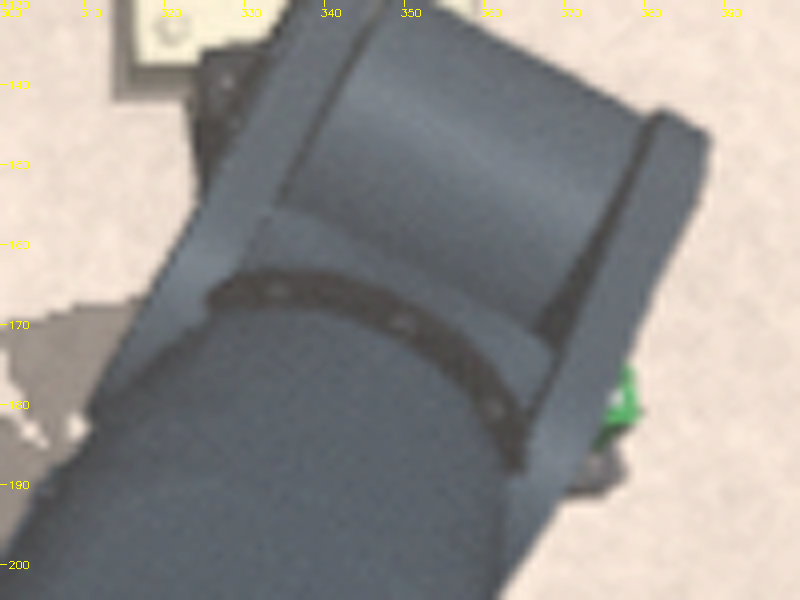

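View pics/a2.png

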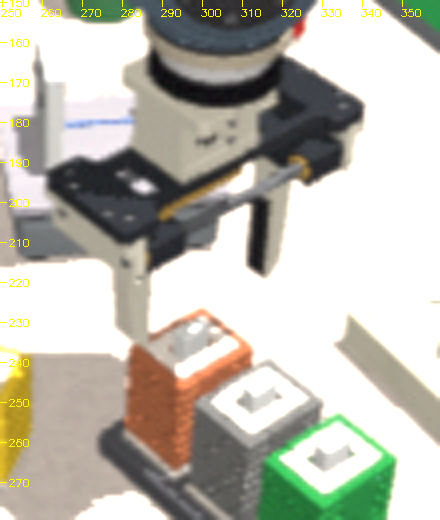

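The side view shows the open fingers, tips at (283,230) and (313,217), straddling the copper coil along its x, centred on its y, with neither spare near them. I'll lower with a guard and grip.

Run:
```python
from rob import *
print(env.move_straight([*coil[:2],.051],v=.1,guard=6));s=st()
im=optics.read_camera("side");crop("side",250,150,110,130,4,"a3.png",im)
if abs(s['eef_pos'][2]-.051)<.004:
    effector.gripper_to(0.,squeeze=30);st();env.wait(.2);st()
```

```text
False
t 6.55 p [ 0.536  -0.2348  0.0516] F [-0.5  0.3  1. ] w 1.0
t 7.17 p [ 0.5357 -0.2346  0.0511] F [0.1 0.8 0.8] w 0.684
t 7.38 p [ 0.5357 -0.2346  0.0511] F [ 0.7 -0.2  2.3] w 0.685
```

View pics/a3.png

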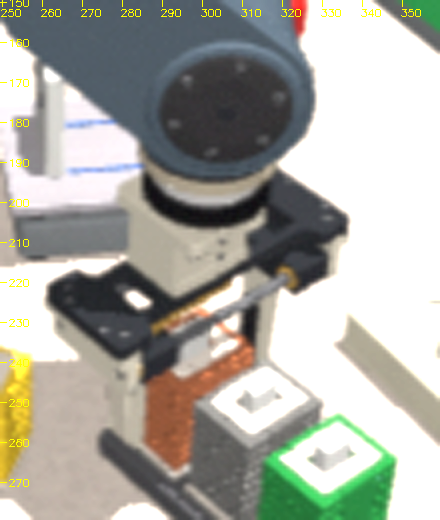

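The fingers sit on the copper coil's x faces and the width reads 63.7 mm, which matches the 64 mm coil. Now lift.

Run:
```python
from rob import *
print(env.move_straight([*coil[:2],.12],v=.1,guard=25));st()
print(env.move_straight([*coil[:2],.24],v=.15,guard=25));st();env.wait(.15)
im=optics.read_camera("side");crop("side",230,80,150,200,3,"a4.png",im)
```

```text
False
t 8.22 p [ 0.5352 -0.2344  0.1193] F [-0.6  0.8 -4.1] w 0.685
False
t 9.17 p [ 0.5351 -0.2344  0.2389] F [-0.1  0.4 -4.7] w 0.684
```

View pics/a4.png

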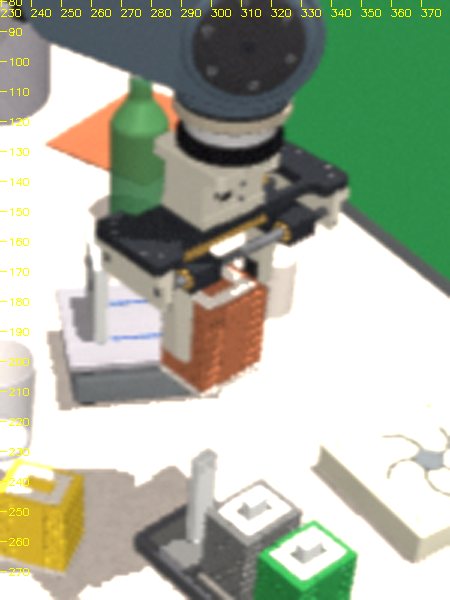

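The coil is clear of its post and hanging level at (300,185), with the spares undisturbed. I'll carry it to free bench and set it down.

Run:
```python
from rob import *
env.move_straight([*SD,.24],ori(nest[2]),v=.3);st()
env.move_straight([*SD,.06],v=.15);st()
print(env.move_straight([*SD,.026],v=.03,guard=5));s=st()
effector.gripper_to(1.0);st()
env.move_straight([*s['eef_pos'][:2],.18],v=.25)
env.reach([.36,-.35,.25],ori(.3));st()
im=optics.read_camera("top");np.save("t1.npy",im);crop("top",180,180,90,80,8,"b1.png",im)
im=optics.read_camera("side");np.save("s1.npy",im);crop("side",130,150,130,130,5,"b2.png",im)
```

```text
t 10.72 p [0.3403 0.0696 0.2401] F [ 0.3 -0.3 -4. ] w 0.688
t 12.07 p [0.3404 0.07   0.0605] F [-0.5  0.5 -4. ] w 0.685
True
t 12.97 p [0.3398 0.07   0.0308] F [ 0.5  0.2 -1.3] w 0.686
t 13.65 p [0.3393 0.0699 0.0309] F [-0.9 -0.4  0.4] w 0.999
t 15.97 p [ 0.3602 -0.3493  0.2494] F [ 0.4 -0.4 -0.8] w 1.001
```

View pics/b1.png

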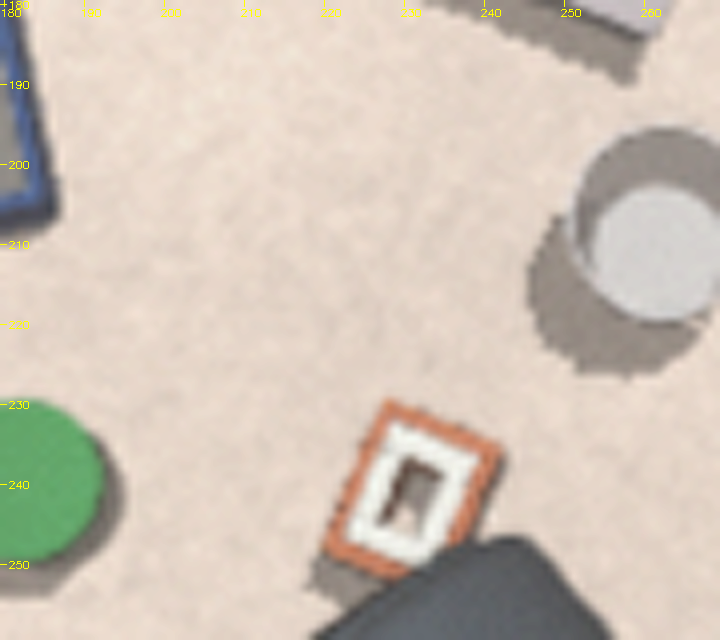

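View pics/b2.png

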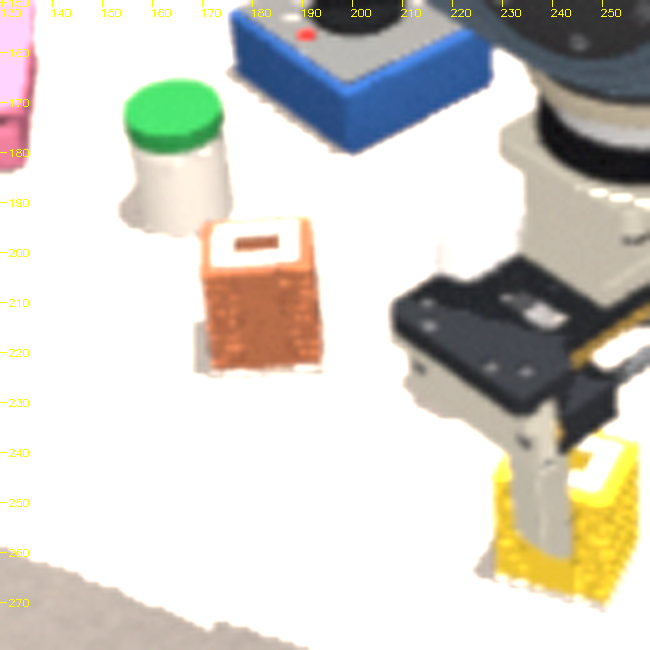

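The copper coil stands upright on the bench at top (231,241), side (187,215), clear of the cup and jar. I'll regrip it by its y faces.

Run:
```python
from rob import *
o=ori(nest[2]+np.pi/2)
env.reach([.34,-.0,.25],o)
env.move_straight([*SD,.2],o,v=.3)
env.move_straight([*SD,.115],v=.2)
print(env.move_straight([*SD,.031],v=.1,guard=6));st()
effector.gripper_to(0.,squeeze=30);s=st()
env.move_straight([*SD,.27],v=.2);st()
env.move_straight([*nest[:2],.27],v=.25);st()
env.move_straight([*nest[:2],.20],v=.15);st()
im=optics.read_camera("side");crop("side",220,50,110,160,4,"d1.png",im)
im=optics.read_camera("top");crop("top",210,110,90,80,8,"d2.png",im)
```

```text
False
t 19.39 p [0.3404 0.07   0.0315] F [ 0.1  0.6 -0.7] w 0.998
t 20.14 p [0.3402 0.0701 0.031 ] F [1.2 0.9 0.5] w 0.537
t 21.48 p [0.3394 0.0699 0.2691] F [ 0.3  0.1 -3.5] w 0.538
t 22.78 p [0.6207 0.0124 0.2697] F [-0.5 -0.2 -3.9] w 0.535
t 23.4 p [0.6216 0.0123 0.2011] F [-0.1 -0.4 -4. ] w 0.534
```

View pics/d1.png

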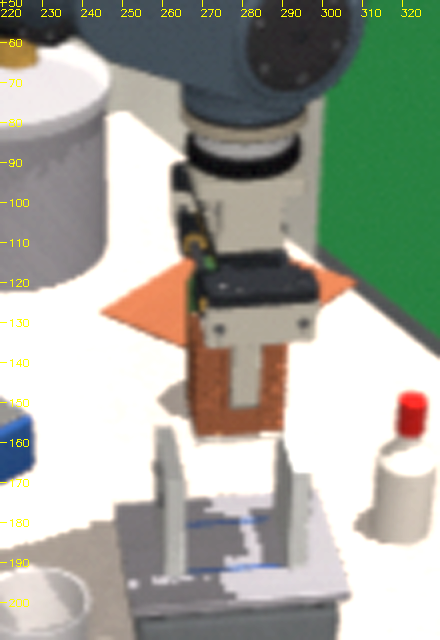

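View pics/d2.png

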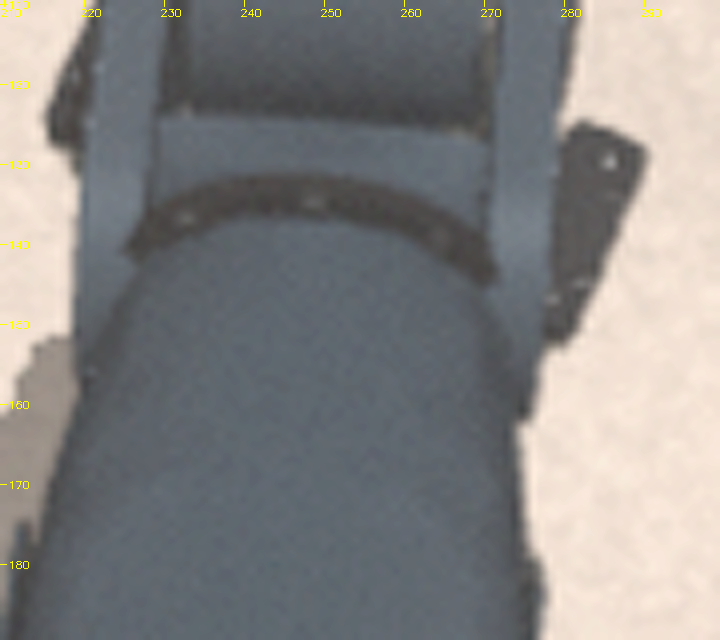

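Run:
```python
from rob import *
print(env.move_straight([*nest[:2],.165],v=.1,guard=6));s=st()
z=s['eef_pos'][2]-.031
im=optics.read_camera("side");p=[*s['eef_pos'][:2],nest[2]]
crop("side",235,90,80,110,5,"d3.png",im,pp("side",box(p,.032,.025,z,z+.08)+nestw(nest)))
crop("side",235,90,80,110,5,"d4.png",im)
import cv2
cv2.imwrite("pics/d34.png",np.hstack([cv2.imread("pics/d3.png"),cv2.imread("pics/d4.png")]))
```

```text
False
t 24.0 p [0.6215 0.0123 0.1653] F [-0.2 -0.4 -3. ] w 0.535
```

View pics/d34.png

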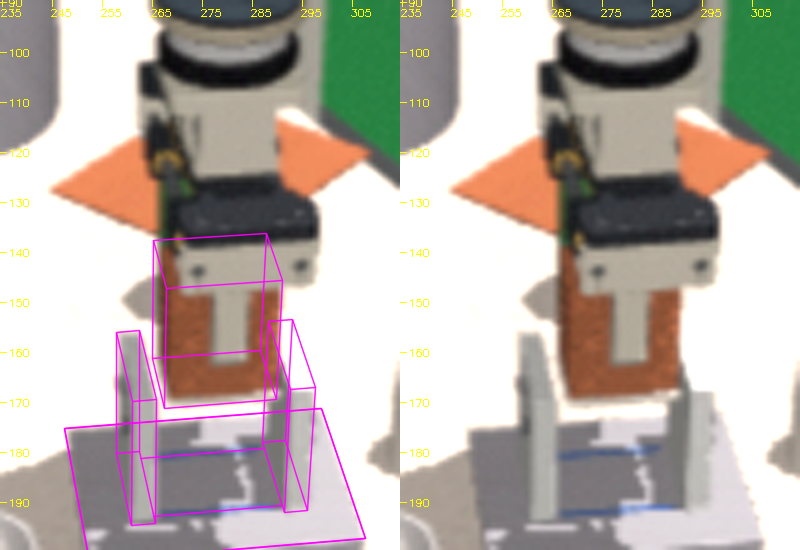

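The side view shows the coil at (279,155), entering centred between the cheeks and agreeing with the model overlay to under 1 px, with no contact force. Lowering gently.

Run:
```python
from rob import *
print(env.move_straight([*nest[:2],.102],v=.06,guard=6));st()
print(env.move_straight([*nest[:2],.086],v=.02,guard=4));s=st()
if abs(s['eef_pos'][2]-.091)<.004:
    effector.gripper_to(1.0);s=st()
    print(env.move_straight([*s['eef_pos'][:2],.27],v=.15,guard=8));st()
im=optics.read_camera("side");crop("side",225,110,100,110,5,"e1.png",im,None)
```

```text
False
t 25.25 p [0.6216 0.0123 0.1024] F [ 0.1 -0.7 -4.1] w 0.536
True
t 25.82 p [0.6213 0.0123 0.091 ] F [-0.5  0.4  4.7] w 0.532
t 26.68 p [0.6205 0.0124 0.0901] F [ 0.3  0.8 -0.4] w 0.998
False
t 28.03 p [0.6202 0.0124 0.2691] F [-0.5 -0.1 -0.6] w 1.0
```

View pics/e1.png

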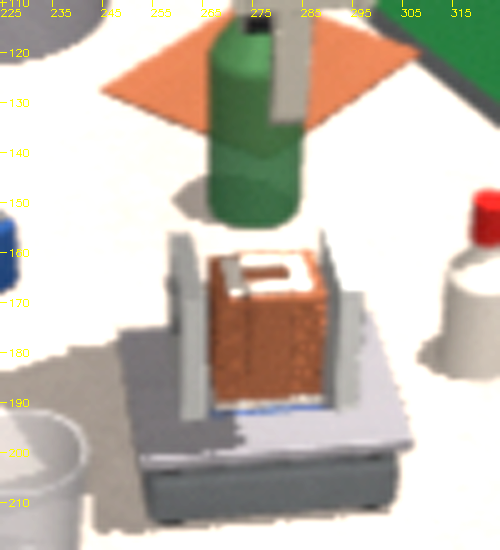

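The coil stands upright between the cheeks at (279,175), with the near blue line visible in front of it, and is released. Now the knob.

Run:
```python
from rob import *
th=con[2]-np.pi/6+np.pi/2
env.reach([*con[:2],.22],ori(th));effector.gripper_to(.5);st()
env.move_straight([*con[:2],.125],v=.15)
im=optics.read_camera("side");crop("side",150,70,100,110,5,"f1.png",im)
print(env.move_straight([*con[:2],.069],v=.06,guard=5));st()
im=optics.read_camera("side");crop("side",150,70,100,110,5,"f2.png",im)
import cv2
cv2.imwrite("pics/f12.png",np.hstack([cv2.imread("pics/f1.png")[:,:400],cv2.imread("pics/f2.png")[:,:400]]))
```

```text
t 30.18 p [0.4993 0.2985 0.22  ] F [-0.3  0.  -0.7] w 0.5
False
t 32.1 p [0.4995 0.2986 0.0694] F [ 1.1 -0.5 -0.1] w 0.504
```

View pics/f12.png

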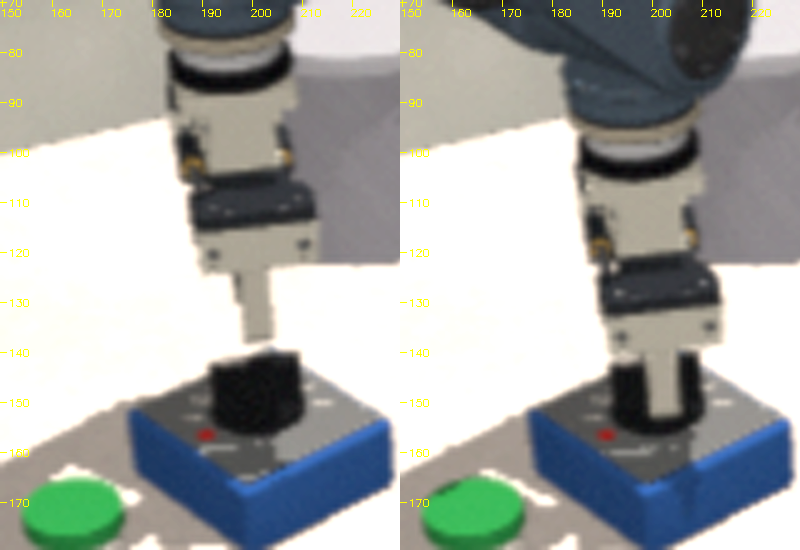

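The near finger at (202,145) sits in front of the middle of the bar, with the jaws across it. I'll close and turn click by click, watching the torque and width.

Run:
```python
from rob import *
effector.gripper_to(0.,squeeze=40);s=st();print(s['torque'],s['joints'])
j=np.array(s['joints'])
j0=j.copy()
for k in range(1,5):
    j=j0.copy();j[5]+=k*np.pi/6;env.set_joints(j);env.wait(.15);s=st();print(k,s['joints'][5]-j0[5],'torque',s['torque'])
im=optics.read_camera("side");crop("side",150,70,100,110,5,"g1.png",im)
```

```text
t 32.77 p [0.4995 0.2989 0.0691] F [ 0.1  3.8 -1.4] w 0.147
[ 0.6018 -0.1052 -0.0049] [ 0.4591  0.5961  1.6818  0.0005  0.863  -0.8384]
t 33.49 p [0.499  0.2982 0.069 ] F [-4.4 -5.8  5. ] w 0.146
1 0.5200202712639515 torque [-1.1179  0.6104 -0.0207]
t 34.21 p [0.4982 0.2978 0.069 ] F [-6.6 -8.7  9.4] w 0.147
2 1.0436139507017166 torque [-1.5547  1.3912 -0.0389]
t 34.92 p [0.4974 0.2978 0.069 ] F [-11.7  -6.2  11.2] w 0.146
3 1.567214540086976 torque [-1.4864  2.2324 -0.0414]
t 35.64 p [0.4967 0.2983 0.069 ] F [-16.7  -2.7  13.2] w 0.146
4 2.090823843581145 torque [-0.7639  3.0711  0.0051]
```

View pics/g1.png

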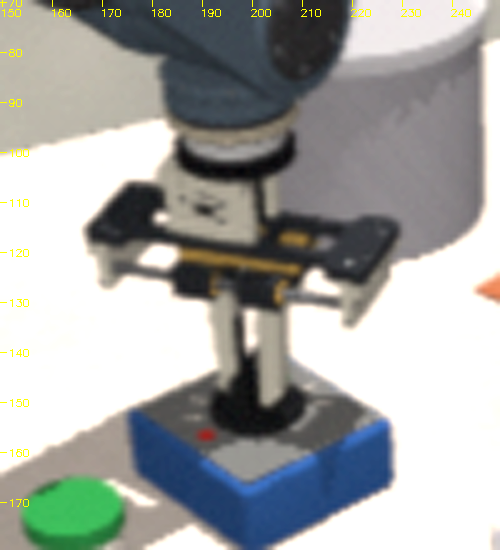

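The bar turned with the fingers through four clicks (width steady at 13.6 mm). I'll release, back off upward and look.

Run:
```python
from rob import *
effector.gripper_to(.5);s=st()
env.move_straight([*s['eef_pos'][:2],.25],v=.2)
env.reach([.30,-.05,.30],ori(0));st()
t=optics.read_camera("top");crop("top",130,160,65,60,6,"h1.png",t)
k=4*np.pi/6+np.pi/6
crop("top",130,160,65,60,6,"h2.png",t,pp("top",conw(con,k)))
crop("top",220,120,65,66,6,"h3.png",t);crop("top",220,120,65,66,6,"h4.png",t,pp("top",box([.6213,.0123,-.37],.032,.025,.06,.14)))
import cv2
I=lambda n:cv2.imread(f"pics/{n}.png")[:360,:390]
cv2.imwrite("pics/h.png",cv2.resize(np.vstack([np.hstack([I('h1'),I('h2')]),np.hstack([I('h3'),I('h4')])]),None,fx=.8,fy=.8))
cv2.imwrite("pics/hh.png",cv2.resize(t[:,:,::-1],(768,576)))
s=optics.read_camera("side");cv2.imwrite("pics/hs.png",cv2.resize(s[:,:,::-1],(768,576)))
for n in["cup","jar","brush","bottle","mould","pot"]:
    print(n,[(np.round(b['box']).tolist(),round(b['confidence'],2)) for c in("top","side") for b in boxes_of(c,n)[:1]])
```

```text
t 36.42 p [0.4995 0.2989 0.0691] F [0.7 0.7 0.5] w 0.498
t 38.98 p [ 0.3004 -0.0499  0.2999] F [1.1 0.7 0. ] w 0.498
cup [([255.0, 195.0, 21.0, 21.0], 0.77), ([215.0, 192.0, 27.0, 43.0], 0.66)]
jar [([175.0, 230.0, 20.0, 23.0], 0.97), ([154.0, 164.0, 23.0, 36.0], 0.75)]
brush [([319.0, 231.0, 26.0, 56.0], 0.75), ([177.0, 288.0, 79.0, 35.0], 0.56)]
bottle [([163.0, 91.0, 28.0, 36.0], 0.65), ([265.0, 97.0, 19.0, 59.0], 0.69)]
mould [([314.0, 100.0, 46.0, 39.0], 0.71), ([336.0, 211.0, 77.0, 60.0], 0.81)]
pot [([236.0, 91.0, 22.0, 25.0], 0.61), ([313.0, 146.0, 14.0, 40.0], 0.62)]
```

View pics/h.png

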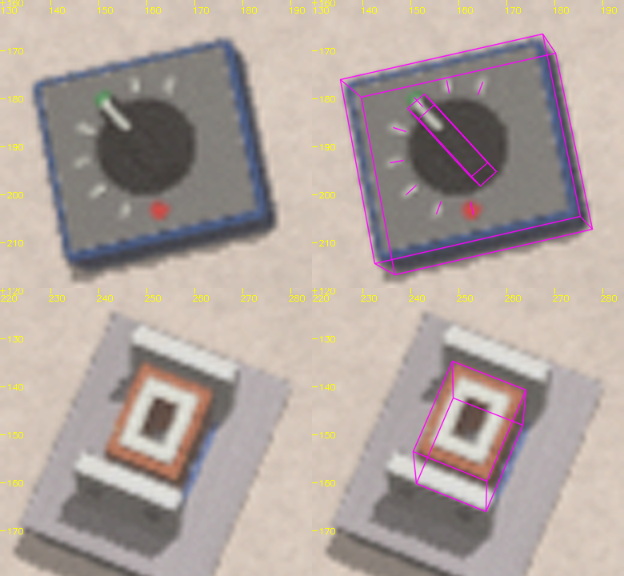

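View pics/hs.png

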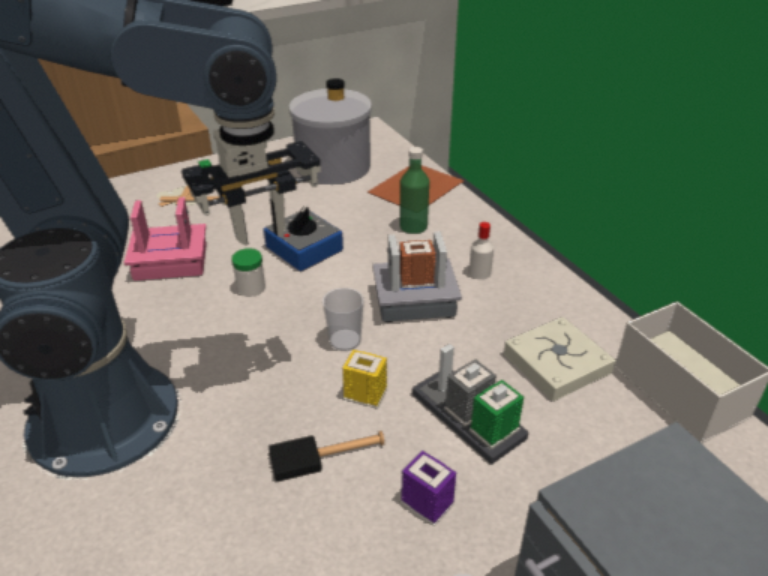

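View pics/hh.png

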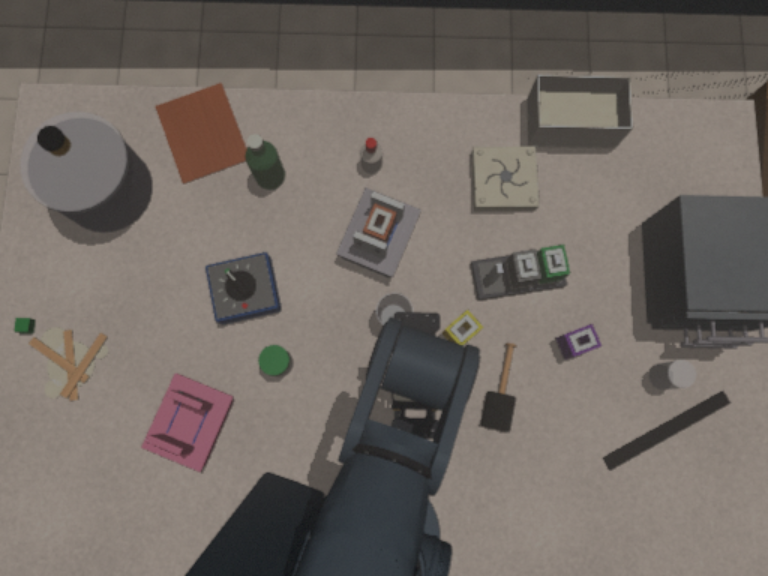

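The pointer lies on the green dot at top (151,180). The coil is upright between the cheeks and matches the model outline. Both spares and all the bystanders are where they were, and the arm is clear. Handing in.

Run:
```python
from rob import *
env.job_done();st()
```

```text
the job is handed in; nothing more can be done
the job is handed in; nothing more can be done
```

The job is done and handed in at about 39 s of the 72 s allowed; no verdict is reported.

- **Coil:** I slid the copper coil straight up off its post, set it on free bench to change grip, then lowered it into the grey vibrator's nest at about 0.02 m/s until it touched down, and let go. In the last pictures it stands upright with its long side from cheek to cheek. It matches the outline drawn at the nest centre I measured to within about 1 px (2–3 mm).
- **Knob:** I turned it four clicks clockwise, from detent 1 to detent 5, and released it. The pointer lies on the green dot in the top view.
- **Rest of the scene:** Both spare coils are still on their posts. The cup, jar, brush, bottle, mould and pot show in the same places as at the start, within detector noise. The arm is parked clear and touches nothing.
- **Forces and disagreements:** While turning the knob, the sideways force rose to about 17 N because the fingers were about 2–3 mm off its axis; it dropped to zero on release. The camera fits also came out about 1 px larger than the console and coil edges in the pictures, evenly on all sides, so the centres held. No check failed.

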